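Lay the green dough board against the bench stop

TASK

On the noodle bench two boards stand on edge to drain. With your fingertips push the green one over, away from the robot, so that it falls flat on the bench, then push it along the bench until its far edge is flush and square against the long steel stop. Only push it, never lift or carry it, and leave the wooden board standing and everything else where it is.

Things in the scene. Friction and masses are not known exactly. Their poses are not given: they have to be found in the camera images.
- green_board: Solid green board, loose, 0.4 to 0.8 kg, on the left or right half of the bench, standing on a long edge: 32 mm thick (x), 180 wide (y), 150 high (z). Origin: centre of its underside as it stands. Its x points away from the robot within 0.25 rad. Pushed over away from the robot it falls freely past about 0.21 rad; lying, its z points to the stop, its x down, the origin mid near edge, 16 mm up.
- green_top (a point): Centre of the green board's upper edge face while it stands (150 mm above the origin along the board's z); once it lies flat this is the centre of the far edge face that must meet the stop. Axes as the board's.
- green_mid (a point): Centre of the green board (75 mm along its z from the origin): 75 mm high standing, 16 mm high lying flat.
- stop_rail: Fixed bright steel bar along the far side of the bench, 720 mm long (its y), 30 mm deep (its x), 22 mm high, 0.73 to 0.80 m ahead of the robot, up to 0.15 rad askew. Origin: centre of its underside. Its x axis points away from the robot; the face that the board must meet is at x = -15 mm in its frame.
- wood_board: Plain pale wooden board of the same size, standing on edge in the same manner on the other side of the bench; must stay standing. Origin and axes as for the green board.
- bowl: Bystander, to be left alone: steel bowl, 110 mm across, 50 mm high. Origin: centre of its underside.
- scraper: Bystander, to be left alone: bench scraper lying flat, steel blade with wooden handle, 110 x 93 mm, 22 mm high. Origin: centre of its underside.
- brush: Bystander, to be left alone: brush lying on the table along its own x axis, 42 mm wide, 215 mm long, 20 mm high. Origin: centre of its underside.
- bottle: Bystander, to be left alone: amber bottle, 60 mm across, 170 mm high. Origin: centre of its underside.
- cup: Bystander, to be left alone: white cup, 72 mm across, 75 mm high. Origin: centre of its underside.
- jar: Bystander, to be left alone: glass jar with red cap, 50 mm across, 75 mm high, standing between the two boards, nearer the robot. Origin: centre of its underside.
Not all that is in view belongs to the job. What is meant by the green_board is not purple or red, and is the smaller of those in its own colour.

How it is judged:
By the outcome, as a careful person would: the job done as asked, in the order asked, and still so for the second after the job is handed in, with the robot touching nothing.
It also fails if it takes over 53 s, if anything falls off the work surface, if the arm or the gripper's body presses on something with over 40 N, if the wrist force passes 120 N, or if a joint passes its speed limit or range.

ROBOT

A 6-joint arm with a two-finger parallel gripper is mounted at the origin on the work surface. World frame = base frame: x ahead of the robot, y to its left, z up, the work surface at z = 0. Lengths are in mm, angles in rad, forces in N, time in s.
With the tool pointing down it reaches from about 400 to 825 mm from the base axis. Payload 7 kg.
Tool frame: the origin (TCP) lies at the very end of the fingers, on their centre line; the grasp point (between the pads) lies 19 mm behind it; z points along the fingers, y is the direction in which the jaws open and shut (so a half turn about z gives the same grasp; the last joint's range is limited). The gripper opens to 88 mm and grips with 3 to 60 N. Pads are 19 mm wide; open, the fingers measure 130 mm over their backs; the gripper's body (78 mm by 193 mm) begins 47 mm behind the grasp point.
Start: joints at [1.523, 0.359, 0.012, 0, -1.224, -0.288], TCP at [222.437, 637.273, 226.561] pointing down, gripper open.
Joint ranges: [-3.07, 3.07], [-1.43, 2.12], [-1.02, 1.25], [-3.03, 1.67], [-3.05, -0], [-3.03, 3.03]. Speed limits (rad/s): [2.39, 2.39, 3.01, 3.14, 3.14, 3.14].

INTERFACE

Orientations are given as a unit quaternion [x, y, z, w].
In Python, from plant import bot gives the robot as it stands. Calls block until the motion is done:
- bot.move_ptp(position, orientation): joint-space move of the TCP to a pose.
- bot.line_to(position, velocity=150, ori=None): straight line of the TCP; ori=None keeps the orientation; velocity is the mean speed in mm/s.
- bot.move_joints(angles): joint-space move.
- bot.move_gripper(opening, force=None): finger opening in mm; force is the grip in N (None keeps the last); returns when the fingers have stopped.
- bot.pause(seconds).
- bot.solve_ik(position, orientation): joint angles nearest the present ones, or None.
- bot.read_state(): the state.
- bot.camera(name): name is "side" or "top" or "wrist"; returns the picture (480x640x3 uint8, red, green, blue); there is no depth.
- bot.get_calibration(name): a dict with "fx", "fy", "cx", "cy" (pixels), "view" (4x4, takes a point from world to camera coordinates); the wrist camera has in their place "T_tool_cam" (4x4, takes a point from camera to tool coordinates, whose origin is the TCP and whose axes are the flange's). Camera axes: x right, y up, looking along -z (the intrinsics and any distortion apply to the point x, -y, -z); pixel columns grow to the right and rows downward; lengths in mm; the calibration is good to about 2 mm. The wrist camera is an equidistant fisheye: a pixel r from the principal point sees the ray r / f radians off the axis. A picture is of the moment at which its call begins: read the wrist's pose just before it. get_calibration takes no time and is no camera call.
A pose or a line that the arm cannot do raises bot.Unreachable and nothing moves.
- bot.close_job(): hands the job in, once; it reports no verdict.
The state is a dict: "t": time; "joint_pos": joint angles; "qvel": joint speeds; "tau": joint torques, N m; "tcp_pos": TCP position; "eef_rot": TCP orientation; "contact_force": force on the tool from outside, world axes, zero at the start; "moment": the same for the moment, N m; "width": finger opening in mm.
Only numpy, scipy, OpenCV 4.12 (cv2) and the standard library are available. Lean on these libraries where they do the work, as an engineer would, in place of code of your own. Each camera call takes 0.05 s, during which the arm holds its last target. There are 200 camera calls.

## Working session

There is one attempt and no reset: what is moved stays moved. The work goes in short steps, each a Python script; the robot and the scene stay as the last script left them, time stands still between calls to the robot, and variables do not carry over. Pictures are saved under pics/ and viewed, about 8 in all and at most 12, crops included, and the job is handed in when it is done.

```bash
mkdir -p pics; ls; python3 - <<'E'
from plant import bot
import cv2,numpy as np
for n in("top","side"):
    im=bot.camera(n); cv2.imwrite(f"pics/{n}0.png",im[:,:,::-1])
    c=bot.get_calibration(n); print(n,{k:(np.round(v,4).tolist() if k!='x' else v) for k,v in c.items()})
print(bot.read_state()['t'],bot.read_state()['eef_rot'])
E
```

```text
pics
top {'fx': 446.416, 'fy': 446.416, 'cx': 322.4287, 'cy': 240.4104, 'view': [[0.0329, -0.9995, -0.0006, 94.7995], [0.9724, 0.0319, 0.231, -530.9629], [-0.2309, -0.0082, 0.9729, -1253.0729], [0.0, 0.0, 0.0, 1.0]]}
side {'fx': 541.3639, 'fy': 541.3639, 'cx': 312.8226, 'cy': 243.1543, 'view': [[0.9721, -0.234, -0.0146, -451.8063], [0.171, 0.6651, 0.7269, -244.8857], [-0.1604, -0.7091, 0.6866, -1575.4247], [0.0, 0.0, 0.0, 1.0]]}
0.1 [ 9.85929764e-01 -1.67158453e-01 -5.93396004e-05  7.40023367e-04]
```

View pics/top0.png

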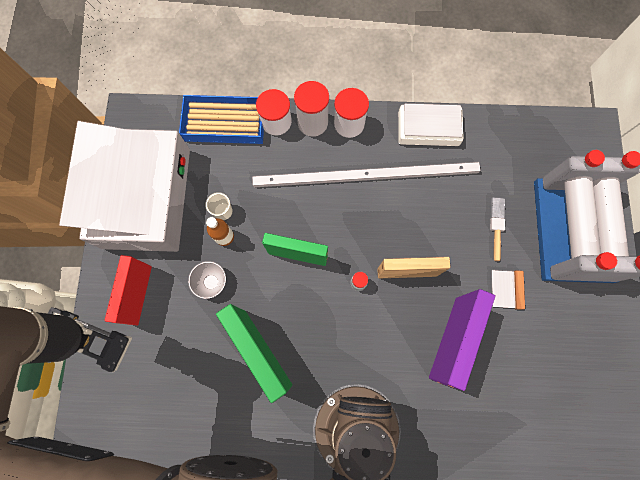

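View pics/side0.png

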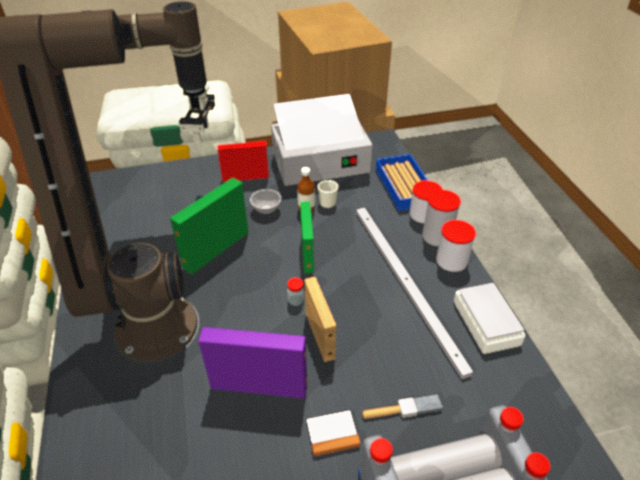

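The target is the small green board at about (295,248) in the top view. The big green board at (253,352) is a distractor, and the rail runs from (253,181) to (480,168). Next I'll measure them.

```bash
cat > h.py <<'E'
import numpy as np,cv2
from plant import bot
def ray(n,uv,z):
    c=bot.get_calibration(n);V=np.array(c['view']);R=V[:3,:3];C=-R.T@V[:3,3]
    uv=np.atleast_2d(uv).astype(float)
    d=np.c_[(uv[:,0]-c['cx'])/c['fx'],-(uv[:,1]-c['cy'])/c['fy'],-np.ones(len(uv))]@R
    return C+d*((z-C[2])/d[:,2])[:,None]
def proj(n,P):
    c=bot.get_calibration(n);V=np.array(c['view']);p=np.atleast_2d(P)@V[:3,:3].T+V[:3,3]
    return np.c_[c['cx']-c['fx']*p[:,0]/p[:,2],c['cy']+c['fy']*p[:,1]/p[:,2]]
E
python3 - <<'E'
from h import *
im=cv2.imread('pics/top0.png');hsv=cv2.cvtColor(im,cv2.COLOR_BGR2HSV)
g=cv2.inRange(hsv,(45,120,60),(75,255,255));g[:, :255]=0;g[290:]=0;g[:220]=0
print('V col 300',hsv[232:270,300,2]); v=hsv[...,2][g>0]
th,_=cv2.threshold(v.reshape(-1,1),0,255,cv2.THRESH_OTSU);print('otsu',th)
def fit(m,z,name):
    c=max(cv2.findContours(m,cv2.RETR_EXTERNAL,cv2.CHAIN_APPROX_NONE)[0],key=cv2.contourArea)
    P=ray('top',c[:,0],z)[:,:2].astype(np.float32); r=cv2.minAreaRect(P)
    print(name,np.round(r[0],1),np.round(r[1],1),r[2],np.round(cv2.boxPoints(r),0).tolist());return r
t=((g>0)&(hsv[...,2]>th)).astype(np.uint8)*255; t=cv2.morphologyEx(t,cv2.MORPH_OPEN,np.ones((3,3)))
fit(t,150,'green top')
w=cv2.inRange(hsv,(12,50,170),(28,200,255));w[:, :370]=0;w[:, 460:]=0;w[:240]=0;w[290:]=0
fit(w,150,'wood')
r=cv2.inRange(hsv,(0,0,185),(180,45,255));r[:155]=0;r[195:]=0;r[:, :240]=0;r[:,490:]=0
fit(r,22,'rail')
ri=cv2.inRange(hsv,(0,150,100),(6,255,255));ri[:265]=0;ri[300:]=0;ri[:,:340]=0;ri[:,380:]=0
fit(ri,75,'jar')
print(ray('top',[[207,280]],50),ray('top',[[211,224]],170),ray('top',[[219,205]],75))
vis=np.hstack([cv2.resize(im[150:300,200:480],None,fx=2.8,fy=2.8)])
k=im.copy();k[t>0]=(255,0,255);k[w>0]=(255,0,0);k[r>0]=(0,255,255)
cv2.imwrite('pics/m.png',cv2.resize(np.vstack([im[150:290,240:490],k[150:290,240:490]]),None,fx=2.1,fy=2.1,interpolation=0))
E
```

```text
V col 300 [110 110 113 109 107 112 113 113 212 218 212 213 211 212 217 215 218 222
 221 130  98 106 107 106 105 107 106 108 107  75  72  69  70 124 121 119
 116 120]
otsu 160.0
green top [493.5 187.7] [176.9  29.7] 79.83414459228516 [[463.0, 103.0], [493.0, 98.0], [524.0, 272.0], [495.0, 277.0]]
wood [ 443.7 -137.3] [ 49.5 197.7] 6.029289245605469 [[409.0, -42.0], [429.0, -238.0], [479.0, -233.0], [458.0, -36.0]]
rail [759.1 -17.7] [ 29.7 718.3] 5.6887054443359375 [[709.0, 338.0], [780.0, -377.0], [809.0, -374.0], [738.0, 341.0]]
jar [413.4   1. ] [43.3 40.1] 0.9808126091957092 [[391.0, 21.0], [392.0, -19.0], [435.0, -19.0], [435.0, 21.0]]
[[400.9406785  444.51463854  50.        ]] [[537.92275387 415.98068341 170.        ]] [[622.59035885 423.00626949  75.        ]]
```

View pics/m.png

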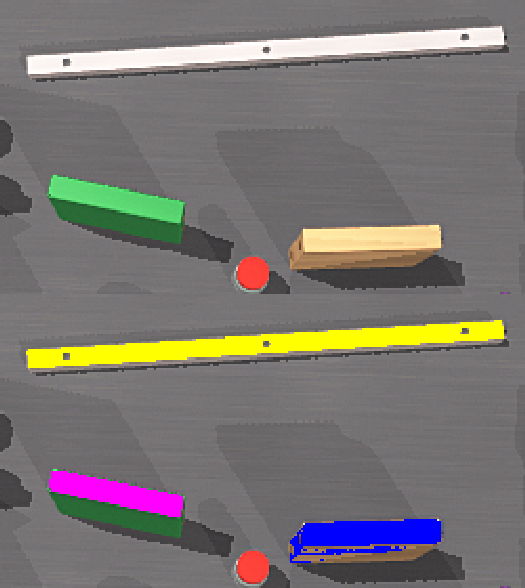

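The magenta mask covers the green board's top face: 177x30 at z=150, centred at (493.5,187.7), yaw -0.178. The yellow mask covers the rail: 718x30, centred at (759,-18), yaw +0.099. Both sizes match the given ones. I'll check the distractor's clearance, then push the board over.

```bash
cat >> h.py <<'E'
def q(yaw): return [float(np.cos(yaw/2)),float(np.sin(yaw/2)),0.,0.]
HOME=[1.523,0.359,0.012,0,-1.224,-0.288]
def st(tag):
    s=bot.read_state();print(tag,round(s['t'],2),np.round(s['tcp_pos'],1),'F',np.round(s['contact_force'],1),flush=True)
E
python3 - <<'E'
from h import *
for z in(140,170,200,230):
    P=ray('top',[[233,307],[289,390]],z); print(z,np.round(P[:,:2]).tolist(),np.round(proj('side',P)).tolist())
yaw=-0.178; x=np.array([np.cos(yaw),np.sin(yaw)]); top=np.array([493.5,187.7])
p=lambda d,z:[*(top+x*d),z]     # d: along board x from top centre
for d,z in((-60,250),(-60,128),(25,128)): print(bot.solve_ik(p(d,z),q(yaw)))
bot.move_gripper(88); bot.move_ptp(p(-60,250),q(yaw)); st('above')
bot.line_to(p(-60,128),120); st('down')
bot.line_to(p(-22,128),60); st('near')
bot.line_to(p(22,128),50); st('pushed')
bot.pause(0.6); st('settled')
bot.line_to(p(-30,250),200); bot.move_joints(HOME); st('home')
cv2.imwrite('pics/top1.png',bot.camera('top')[:,:,::-1])
E
```

```text
140 [[318.0, 344.0], [112.0, 184.0]] [[244.0, 200.0], [184.0, 244.0]]
170 [[316.0, 338.0], [115.0, 182.0]] [[243.0, 194.0], [183.0, 237.0]]
200 [[314.0, 332.0], [118.0, 180.0]] [[241.0, 188.0], [182.0, 229.0]]
230 [[311.0, 326.0], [121.0, 178.0]] [[240.0, 182.0], [181.0, 222.0]]
[ 0.84151988  0.01160631 -0.36922943  0.         -1.18996058  0.55127644]
[ 0.84151988  0.12560478 -0.54916661  0.         -0.89602494  0.55127644]
[ 0.69650822  0.2405018  -0.39999389  0.         -0.93030064  0.69628811]
above 2.09 [434.6 199.1 250. ] F [ 0.  -0.6 -0.4]
down 3.26 [434.8 198.7 128.6] F [ 0.6  0.2 -0.1]
near 4.04 [471.6 191.3 127.7] F [-0.2 -0.5 -0.4]
pushed 5.08 [514.9 183.7 127.9] F [ 0.4 -0.   0.2]
settled 5.67 [515.1 183.8 128. ] F [-0.8 -0.2 -0.1]
home 8.33 [223.4 636.8 226.6] F [0.3 0.  0.4]
```

View pics/top1.png

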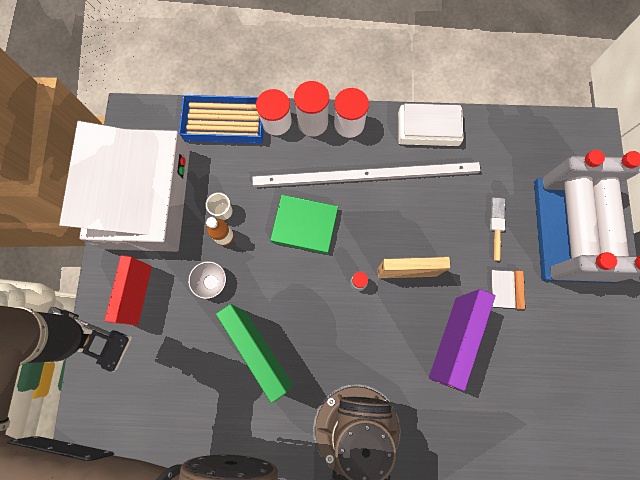

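The board lies flat, at about (305,223) in the top view, and nothing else has moved. Now I'll measure it, push it with a turn to leave a gap of about 12 mm, and look again.

```bash
cat >> h.py <<'E'
RY=0.0993; RX=np.array([np.cos(RY),np.sin(RY)]); FACE=np.array([759.1,-17.7])-15*RX
def board(path):
    hsv=cv2.cvtColor(cv2.imread(path),cv2.COLOR_BGR2HSV)
    g=cv2.inRange(hsv,(45,120,160),(75,255,255));g[:, :245]=0;g[285:]=0
    c=max(cv2.findContours(g,cv2.RETR_EXTERNAL,cv2.CHAIN_APPROX_NONE)[0],key=cv2.contourArea)
    P=ray('top',c[:,0],32)[:,:2].astype(np.float32);r=cv2.minAreaRect(P)
    B=cv2.boxPoints(r);B=B[np.argsort(B@RX)]   # two near, two far
    n=B[:2].mean(0);f=B[2:].mean(0);d=f-n;yaw=np.arctan2(d[1],d[0])
    print('size',np.round(r[1],1),'near',n,'far',f,'yaw',round(float(yaw),4),'far corner gaps',[(round(float(p[1])),round(float((FACE-p)@RX),1)) for p in B[2:]])
    return n,f,yaw
E
python3 - <<'E'
from h import *
n,f,yaw=board('pics/top1.png'); c=(n+f)/2
x=lambda a:np.array([np.cos(a),np.sin(a)])
gap=(FACE-c)@RX-75          # centre gap once square
L=gap-12                    # advance of the board centre along rail x
print('gap',gap)
OFF=10
def tool(a,adv,back=0): return [*(c+RX*adv-x(a)*(75+OFF+back)),14.]
start=tool(yaw,0,25)
for p,a in((start,yaw),(tool(RY,L),RY)): print(np.round(p),bot.solve_ik(p,q(a)))
bot.move_ptp([start[0],start[1],120],q(yaw)); bot.line_to(start,120); st('down')
bot.line_to(tool(yaw,0,2),60); st('near')
N=4
for k in range(1,N+1):
    a=yaw+(RY-yaw)*k/N; bot.line_to(tool(a,L*k/N),40,ori=q(a)); st(k)
bot.line_to(tool(RY,L,25),100); p=bot.read_state()['tcp_pos']; bot.line_to([p[0],p[1],150],200)
bot.move_joints(HOME); st('home')
cv2.imwrite('pics/top2.png',bot.camera('top')[:,:,::-1]); board('pics/top2.png')
E
```

```text
size [177.7 147.7] near [515.7318  183.76157] far [661.0392  157.43884] yaw -0.1792 far corner gaps [(70, 89.6), (245, 40.8)]
gap 61.20603247713194
[480. 190.  14.] [ 7.57675319e-01  3.45738602e-01 -5.88344512e-01  4.44089210e-16
 -6.36713212e-01  6.33912424e-01]
[553. 167.  14.] [ 6.32059352e-01  4.22950388e-01 -4.50415739e-01  4.44089210e-16
 -6.97430200e-01  1.03803698e+00]
down 11.32 [480.5 190.6  14.5] F [ 0.  -0.7  0.3]
near 11.86 [503.  185.8  13.9] F [-0.1  0.1 -0.4]
1 12.37 [515.7 180.9  13.7] F [-1.8 -0.2 -1. ]
2 12.83 [528.3 176.8  14.2] F [-0.8  1.6 -0.4]
3 13.31 [539.9 171.6  14. ] F [-2.1 -1.4  0.9]
4 13.79 [553.  167.2  14. ] F [-1.1 -1.4  0.7]
home 17.07 [223.3 636.8 226.2] F [-0.1  0.1  0.6]
size [148.  177.8] near [564.44977 167.86855] far [711.64557 182.83241] yaw 0.1013 far corner gaps [(271, 12.5), (94, 12.2)]
```

View pics/top2.png

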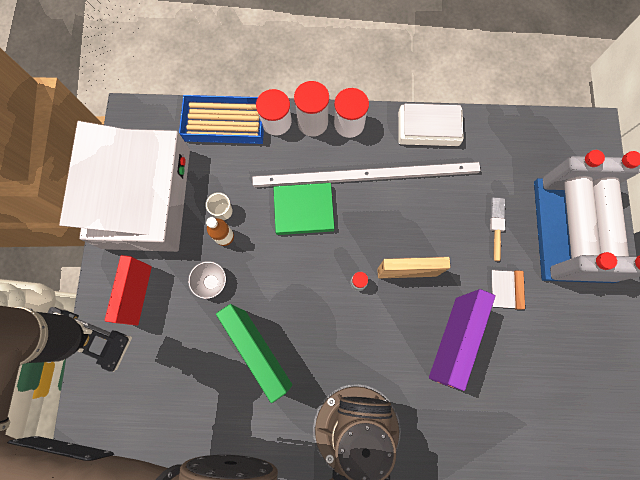

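The board is square, with a 12 mm gap at both far corners. Last push is in small steps until the force rises.

```bash
python3 - <<'E'
from h import *
n,f,_=board('pics/top2.png')
P=lambda d,z=14.:[*(n+RX*d),z]
bot.move_ptp(P(-37,120),q(RY)); bot.line_to(P(-37),120); bot.line_to(P(-14),60); st('near')
d=-14; bot.line_to(P(-2),30); d=-2; st('most')
F=0
while d<16:
    d+=1; bot.line_to(P(d),15)
    F=-np.mean([np.array(bot.read_state()['contact_force'][:2])@RX for _ in range(1)]); print(d,round(F,1),end='; ')
    if F>12: break
bot.pause(.3); st('pressed'); print('moment',np.round(bot.read_state()['moment'],2))
bot.line_to(P(d-30),60); bot.line_to(P(d-30,160),200); bot.move_joints(HOME); st('home')
cv2.imwrite('pics/top3.png',bot.camera('top')[:,:,::-1]); cv2.imwrite('pics/side3.png',bot.camera('side')[:,:,::-1]); board('pics/top3.png')
im=cv2.imread('pics/top3.png');s=cv2.imread('pics/side3.png')
cv2.imwrite('pics/v3.png',np.vstack([cv2.resize(im[150:300,180:480],(600,300),interpolation=2),cv2.resize(s[150:300,200:500],(600,300),interpolation=2)]))
E
```

```text
size [148.  177.8] near [564.44977 167.86855] far [711.64557 182.83241] yaw 0.1013 far corner gaps [(271, 12.5), (94, 12.2)]
near 20.74 [550.6 166.3  13.8] F [-0.4 -0.  -0.4]
most 21.29 [561.8 167.2  13.8] F [-4.3 -2.1  2.6]
-1 3.4; 0 5.1; 1 9.6; 2 13.5; pressed 22.59 [564.  167.5  13.8] F [-12.8   0.6   8.9]
moment [0.45 4.86 0.25]
home 26.18 [223.3 636.8 226.2] F [-0.6 -0.4  0.1]
size [147.9 178. ] near [575.2303 168.8722] far [722.3802  183.48749] yaw 0.099 far corner gaps [(95, 1.6), (272, 1.6)]
```

View pics/v3.png

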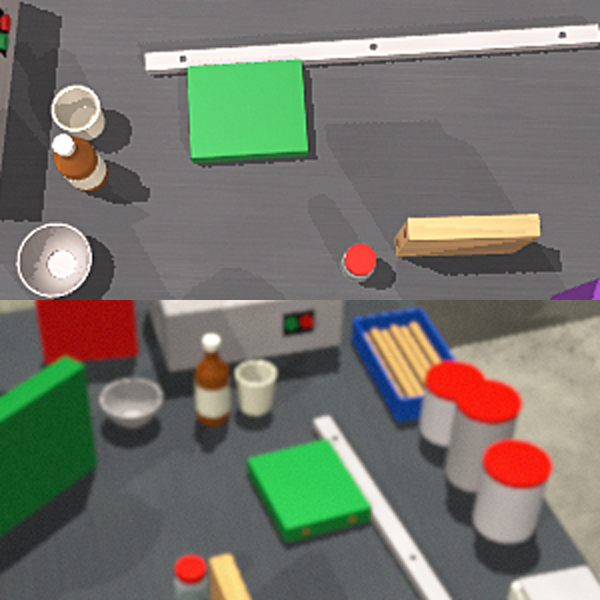

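The top view shows the board flush to within measurement error: 1.6 mm apparent at both corners, though the mask reads every size about 2 mm short. The force rose only to 13 N, so I'll push again a little harder. That will show whether the rail or just friction stopped it.

```bash
python3 - <<'E'
from h import *
n,f,_=board('pics/top2.png')
P=lambda d,z=17.:[*(n+RX*d),z]
bot.move_ptp(P(-30,120),q(RY)); bot.line_to(P(-30),120); bot.line_to(P(-3),60); st('near')
d=-3
while d<14:
    d+=1; bot.line_to(P(d),15); s=bot.read_state()
    F=-np.array(s['contact_force'][:2])@RX; print(d,'along',round(float((np.array(s['tcp_pos'][:2])-n)@RX),2),'F',round(F,1),'Fz',round(float(s['contact_force'][2]),1))
    if F>30: break
bot.line_to(P(-8),60); bot.line_to(P(-30),100)
p=P(-45,150); bot.line_to(p,200); 
s=bot.read_state(); cv2.imwrite('pics/w.png',bot.camera('wrist')[:,:,::-1])
bot.move_joints(HOME); st('home')
cv2.imwrite('pics/top4.png',bot.camera('top')[:,:,::-1]); board('pics/top4.png')
E
```

```text
size [148.  177.8] near [564.44977 167.86855] far [711.64557 182.83241] yaw 0.1013 far corner gaps [(271, 12.5), (94, 12.2)]
near 29.95 [561.4 167.3  16.7] F [ 0.1 -0.2 -0. ]
-2 along -2.15 F -0.0 Fz 0.6
-1 along -0.96 F -0.1 Fz 0.5
0 along -0.51 F 3.6 Fz 2.1
1 along -0.47 F 7.1 Fz 5.3
2 along -0.42 F 11.7 Fz 8.8
3 along -0.37 F 14.5 Fz 11.9
4 along -0.35 F 19.4 Fz 14.6
5 along -0.3 F 22.3 Fz 17.5
6 along -0.26 F 26.7 Fz 21.6
7 along -0.26 F 30.6 Fz 24.4
home 36.12 [223.3 636.8 226.2] F [ 1.   0.5 -0.7]
size [148. 178.] near [575.35376 168.74127] far [722.5741  183.42157] yaw 0.0994 far corner gaps [(272, 1.4), (95, 1.4)]
```

View pics/w.png

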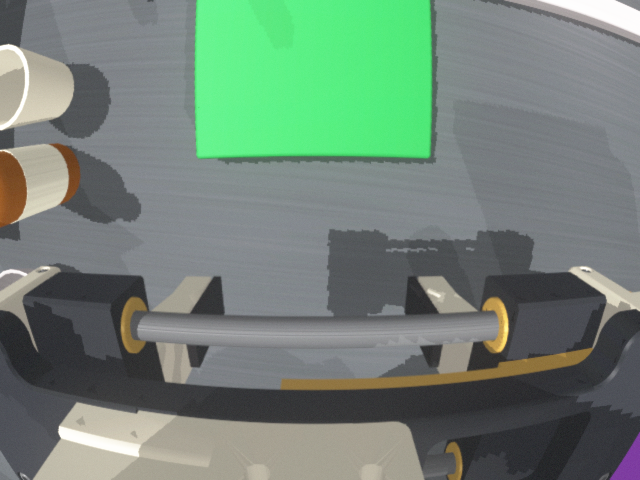

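View pics/top4.png

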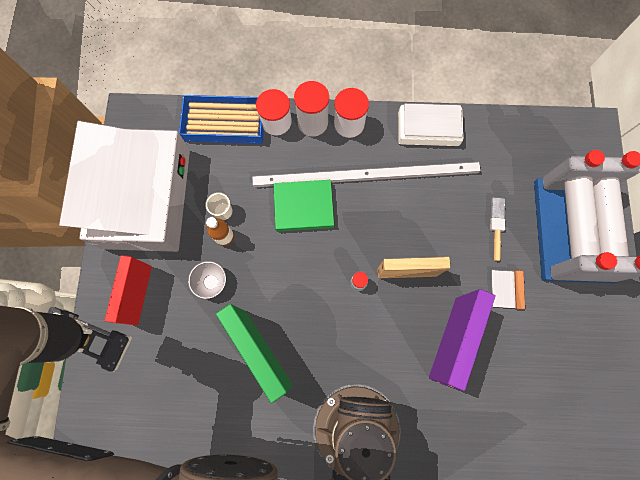

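The board is stopped dead against the rail: the TCP moved only about 0.25 mm while the force went from 4 to 30 N. It is square, the robot is clear, and nothing else has moved in the top view (board at 304,206). Handing in.

```bash
python3 -c "
from h import *
st('end'); bot.close_job()"
```

```text
end 36.17 [223.4 636.8 226.3] F [ 0.6 -0.8 -0.3]
the job is handed in; nothing more can be done
```

I pushed the small green board over with the open fingertips so that it fell flat away from the robot. I then turned it about 0.28 rad and pushed it along the bench against the steel stop. I handed the job in at 36.2 s, with the arm back at its start pose and touching nothing.

**Flush:** in the last push the TCP advanced only about 0.25 mm as the force rose from 4 to 30 N. That tells me the stop was holding the board, not friction.

**Square:** the board's yaw measured 0.0994 rad against 0.0993 for the rail, with the same gap at both far corners.

**Disagreement:** the top camera still shows a 1.4 mm gap at both corners. I put that down to the mask, which also reads the board about 2 mm short, and to the 2 mm calibration limit. No picture showed the seam itself from close by.

**Other things:** in the last top picture the wooden board is still standing and the bystanders are where they were.

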